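Shut down the charging bank and close its guard

ROBOT

A 6-joint arm with a two-finger parallel gripper is mounted at the origin on a cart in front of the work surface, level with it; the furniture and walls round the work are solid. World frame = base frame: x ahead of the robot, y to its left, z up, the work surface at z = 0. Lengths are in m, angles in degrees, forces in N, time in s.
With the tool pointing down it reaches from about 0.3 to 0.75 m from the base axis. Payload 8.5 kg.
Tool frame: the origin (TCP) lies between the finger pads; the fingertips stand 19 mm ahead of it and the grasp point (between the pads) is the TCP; z points along the fingers, y is the line along which they close (so a half turn about z gives the same grasp; the last joint's range is limited). The gripper opens to 85 mm and grips with 20 to 120 N. Pads are 22 mm wide; open, the fingers measure 114 mm over their backs; the gripper's body (76 mm by 85 mm) begins 54 mm behind the grasp point. The pads swing forward as they close: fully open they stand 13 mm farther back than shut.
Start: joints at [56.133, 21.807, 74.336, -0, 83.858, -12.336], TCP at [0.202, 0.512, 0.25] pointing down, gripper open.
Joint ranges: [-178.18, 178.18], [-50.72, 133.34], [12.68, 142.11], [-81.47, 261.47], [9.98, 163.14], [-165.26, 165.26]. Speed limits (degrees/s): [136.94, 136.94, 180, 180, 180, 180].

INTERFACE

Orientations are given as a 3x3 rotation matrix whose columns are the frame's x, y, z axes.
In Python, from rig import env, optics gives the robot as it stands.
- The arm moves only by the tool arm_command, never from a script. Its argument "commands" is one flat list of numbers, 7 for each row, row after row: the closure, from -1 (fully open) to 1 (shut), so that 0 is half open, then the shift along the tool's x, y, z as a fraction of full scale, then the turn, a rotation vector about the tool's x, y, z as a fraction of full scale. A call has 1 to 12 rows; each row is the pose to reach, as a shift and turn from the pose commanded when the call began, along the tool's axes at that moment; what a row does not reach only later rows make up. Full scale, the value 1, is 500 mm for a shift and 120 degrees for a turn. A row lasts 1/12 s, in which the tool goes at most 41.7 mm and 7.16 degrees, less where a joint would pass 70% of its speed; a pose out of reach is approached as far as the arm can. A call with a number of a shift or a turn outside -1 to 1 is refused whole. A call with a gripper value outside its range is refused whole. The fingers move at their own pace and stop on an object; "newtons" is the grip in N (left out, the last holds). Time passes only in rows, so rows that repeat a pose let the fingers close. It gives the time, the measured TCP pose, the force, the opening and the grip force at its end, in the units of the state.
- env.observe(): the state, without advancing time (a new reading comes with each control period).
- optics.get_image(name): name is "scene" or "top"; returns a dict with "image" (420x560x3 uint8, red, green, blue), "intrinsics" (3x3 intrinsics, pixels), "origin" and "orientation" of the camera in the world. Camera axes: x right, y down, z forward; pixel columns grow to the right and rows downward; lengths in m; the calibration is good to about 2 mm. A picture is of the moment at which its call begins. There is no depth.
- env.close_job(): hands the job in; it is judged then, once.
The state is a dict: "time_s": time; "q": joint angles; "qvel": joint speeds; "joint_efforts": joint torques, N m; "position": TCP position; "tool_rot": TCP orientation; "ft_force": force on the tool from outside, world axes, zero at the start; "wrist_torque": the same for the moment, N m; "grip_width": finger opening in m; "gripper_force": force on a finger pad.
Only numpy, scipy, OpenCV 4.12 (cv2) and the standard library are available. Lean on these libraries where they do the work, as an engineer would, in place of code of your own. Each camera call takes 0.05 s, during which the arm holds its last target. There are 200 camera calls.

TASK

Switch the charging bank off for the night: with one continuous drag of a fingertip along the row, starting at the left end, sweep all four orange toggles over to the right (some may be over already), but leave the green fan toggle on. Then fold the yellow guard fully down over the orange toggles. Leave everything else on the bench where it is.

Things in the scene. Friction and masses are not known exactly. Their poses are not given: they have to be found in the camera images.
- bank: charging bank: grey box fixed to the bench, 116 (x) x 330 (y) x 45 mm (z), origin under its centre on the bench, x away from the robot, y along the row to the left, z up. On its dark deck (z = 45 mm), on the line x = 0, stand five paddle toggles in a row: four orange (pivots at y = +120, +64, +8, -48 mm) and, at the right end, a green one (fan, y = -125 mm).
- guard (a joint): hinge of the yellow-framed clear guard, a flap 240 mm along y, 85 mm wide, 22 mm lip, red tab 70 mm wide on its free edge. 0 = shut, level over the orange toggles, 36 mm above the deck, not over the green one; 1.7 to 2.05 = open, upright behind the toggles, leaning away from the robot. Stiff hinge (0.1 N m): stays where it is left.
- guard_hinge (a point): middle of the guard's hinge line, fixed on the bank at (55, 24, 81) mm; the hinge line runs along the bank's y
- guard_tab (a point): point on the red tab (6 mm thick, ends 108 mm from the hinge line, mid-length of the guard), 100 mm from the hinge line; moves with the guard
- channel_1 (a joint): orange paddle toggle (16 mm wide, 9 thick), pivot in the deck at bank y = 120 mm; swings along the row. 0 = on: leans 20 degrees to +y, tip 42 mm above the deck; 1.4 = off: leans 60 degrees to -y; its highest part is then 27 mm above the deck, so a fingertip at 30 to 38 mm passes. Weighted: past upright (0.35) it drops over to that side by itself; under 1 N moves it. On at the start.
- channel_1_tip (a point): centre of the tip of channel_1, 45 mm from its pivot; moves with it
- channel_2 (a joint): orange paddle toggle (16 mm wide, 9 thick), pivot in the deck at bank y = 64 mm; swings along the row. 0 = on: leans 20 degrees to +y, tip 42 mm above the deck; 1.4 = off: leans 60 degrees to -y; its highest part is then 27 mm above the deck, so a fingertip at 30 to 38 mm passes. Weighted: past upright (0.35) it drops over to that side by itself; under 1 N moves it. May start off.
- channel_2_tip (a point): centre of the tip of channel_2, 45 mm from its pivot; moves with it
- channel_3 (a joint): orange paddle toggle (16 mm wide, 9 thick), pivot in the deck at bank y = 8 mm; swings along the row. 0 = on: leans 20 degrees to +y, tip 42 mm above the deck; 1.4 = off: leans 60 degrees to -y; its highest part is then 27 mm above the deck, so a fingertip at 30 to 38 mm passes. Weighted: past upright (0.35) it drops over to that side by itself; under 1 N moves it. May start off.
- channel_3_tip (a point): centre of the tip of channel_3, 45 mm from its pivot; moves with it
- channel_4 (a joint): orange paddle toggle (16 mm wide, 9 thick), pivot in the deck at bank y = -48 mm; swings along the row. 0 = on: leans 20 degrees to +y, tip 42 mm above the deck; 1.4 = off: leans 60 degrees to -y; its highest part is then 27 mm above the deck, so a fingertip at 30 to 38 mm passes. Weighted: past upright (0.35) it drops over to that side by itself; under 1 N moves it. On at the start.
- channel_4_tip (a point): centre of the tip of channel_4, 45 mm from its pivot; moves with it
- fan (a joint): green paddle toggle, built like the orange ones, pivot at y = -125 mm of the bank; 0 = on (leans towards the orange ones, its nearest edge at y = -105 mm), 1.4 = off
- fan_tip (a point): centre of the tip of the green toggle; moves with it
- flux_tin: bystander: round tin with yellow lid, 51 mm across, 21 high, just in front of the bank; origin under its middle
- pen: bystander: black marker, 130 mm, lying just in front of the bank; origin under its middle
- solder_spool: bystander: blue and silver spool, 56 mm across, 38 high; origin under its middle
- yellow_driver: bystander: screwdriver with yellow handle, 177 mm, lying; origin under its middle
- meter: bystander: orange and black multimeter, 158 x 80 x 46 mm, lying; origin under its middle
- red_cutters: bystander: red-handled cutters, 141 mm, lying; origin under its middle
- filament_tape: bystander: roll of pale tape, 130 mm across, 25 high; origin under its middle
- loose_cell: bystander: grey cell, 72 long, 32 across, lying; origin under its middle

How it is judged (in metres and radians):
On the way, in this order (a step that is already met when the one before it is completed fails the run):
1. all four orange toggles off and the green one on, the guard still open (value of joint each of channel_1, channel_2, channel_3, channel_4 above 1.15 rad and value of joint fan below 0.3 rad and value of joint guard above 0.8 rad), for 0.2 s.
2. guard folded fully down (value of joint guard below 0.08 rad), for 0.2 s.
At the end, for the whole second after the job is handed in: all four orange toggles off (joint above 1.15), the green toggle on (below 0.3), the guard shut (below 0.08 rad) (value of joint each of channel_1, channel_2, channel_3, channel_4 above 1.15 rad and value of joint fan below 0.3 rad and value of joint guard below 0.08 rad); the robot touches nothing.
It fails at once if the green fan toggle is switched off (value of joint fan above 0.6 rad).
It fails at once if the last orange toggle is off while an earlier one is still on (not one drag from the left end) (value of joint channel_4 above 0.9 rad and value of joint any of channel_1, channel_2, channel_3 below 0.5 rad).
It fails at once if the fingers are lifted clear of the row (grasp point over 160 mm above the bench, some 70 mm above the toggles) between the first and the last orange toggle (value of joint channel_1 above 0.9 rad and value of joint channel_4 below 0.5 rad and z of the grasp point in the frame of bank above 0.16 m).
It fails at once if a bystander is moved more than 30 mm (distance of any of flux_tin, pen, solder_spool, yellow_driver, meter, red_cutters, filament_tape, loose_cell from where it was at the start of the episode above 0.03 m).
It also fails if it takes over 53 s, if anything falls off the work surface, if the arm or the gripper's body presses on something with over 40 N, if the wrist force passes 120 N, or if a joint passes its speed limit or range.

## Working session

There is one attempt and no reset: what is moved stays moved. The work goes in short steps, Python scripts to look and compute and a tool call to move; the robot and the scene stay as the last step left them, time stands still between calls to the robot, and variables do not carry over. Pictures are saved under pics/ and viewed, at most 10 in all, crops included, and the job is handed in when it is done.

Besides the shell and the picture viewer there is one more tool, called after "Emit:" as name(argument=value, ...) on one line, values as JSON. arm_command: Moves the arm, as the interface text tells. Shift numbers are shares of 500 mm and turn numbers shares of 120 degrees, none past 1 either way. Its arguments: {"type":"object","properties":{"commands":{"type":"array","items":{"type":"number"}},"newtons":{"type":"number"}},"required":["commands"]}

```bash
mkdir -p pics
cat > h.py <<'E'
from rig import env, optics
import numpy as np, cv2, json
def snap(name,fn):
    d=optics.get_image(name); cv2.imwrite('pics/'+fn+'.png',cv2.cvtColor(d['image'],cv2.COLOR_RGB2BGR))
    np.savez('pics/'+fn+'.npz',**{k:np.array(d[k]) for k in('image','intrinsics','origin','orientation')})
def ray(fn,u,v,z):
    d=np.load('pics/'+fn+'.npz'); r=d['orientation']@np.linalg.solve(d['intrinsics'],[u,v,1.]); o=d['origin']
    return o+r*(z-o[2])/r[2]
def proj(fn,P):
    d=np.load('pics/'+fn+'.npz'); c=(np.atleast_2d(P)-d['origin'])@d['orientation']; p=c@d['intrinsics'].T
    return p[:,:2]/p[:,2:]
E
python3 - <<'E'
from h import *
snap('top','t0');snap('scene','s0')
for f in('t0','s0'):
    d=np.load(f'pics/{f}.npz');print(d['origin'],d['orientation'],d['intrinsics'][0])
    im=cv2.imread(f'pics/{f}.png');cv2.imwrite(f'pics/{f}b.png',cv2.resize(im,(800,600)))
s=env.observe();print(s['time_s'],s['position'],s['tool_rot'],s['grip_width'])
E
```

```text
[0.35214515 0.00390659 1.41437143] [[-0.02353152 -0.99469642  0.1001264 ]
 [-0.9996644   0.02232653 -0.0131385 ]
 [ 0.01083334 -0.10040196 -0.99488798]] [437.77221851   0.         278.66814508]
[-0.05424809 -0.53055813  1.01575312] [[ 0.6730491  -0.57489108  0.46530115]
 [-0.73947248 -0.51149249  0.43767099]
 [-0.01361511 -0.63865145 -0.76937569]] [408.94873636   0.         276.89674534]
0.1 [0.20173002 0.5114369  0.24979779] [[-9.30227406e-01  3.66982943e-01 -7.01595278e-04]
 [ 3.66983512e-01  9.30226873e-01 -1.03262830e-03]
 [ 2.73685810e-04 -1.21805304e-03 -9.99999221e-01]] 0.08562126428813961
```

View pics/t0b.png

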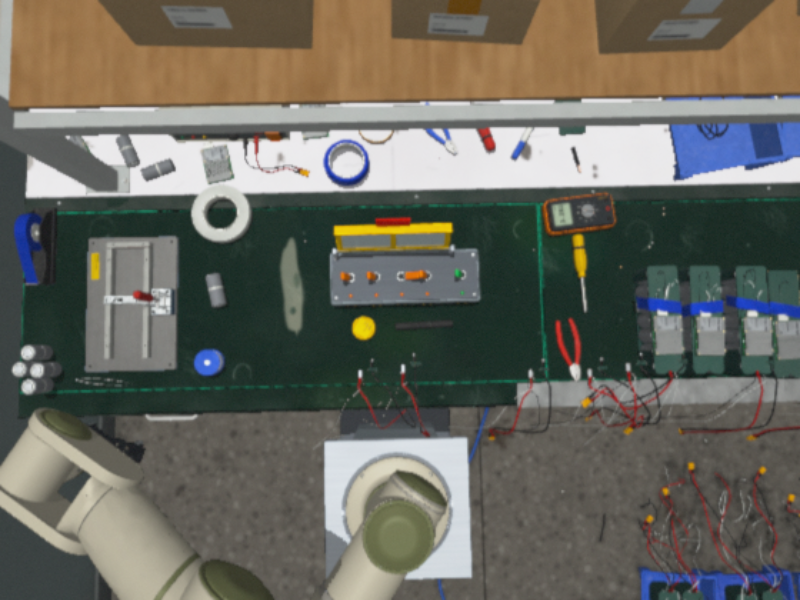

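View pics/s0b.png

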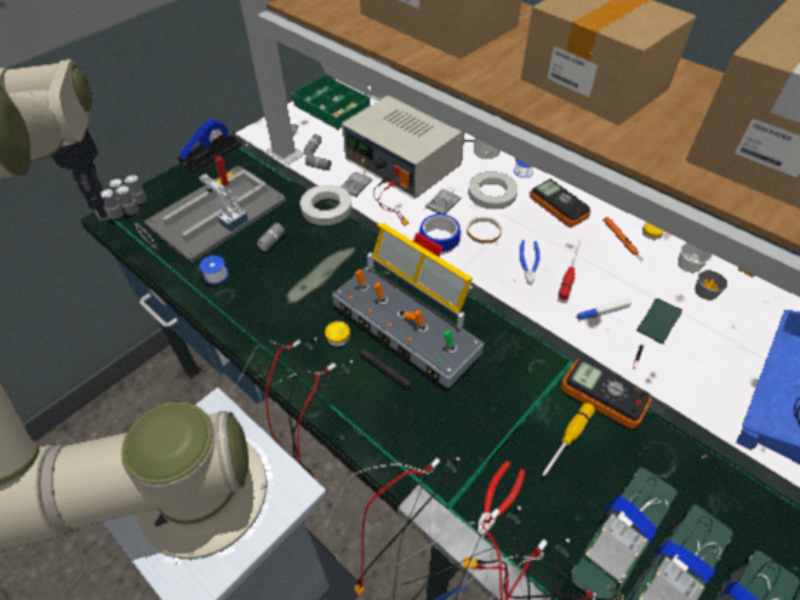

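The top view shows the bank at about (331–480, 249–304) of 800x600. The guard stands open behind it, the tin is at (363,328) and the pen at (424,324). Channel 3 looks off already. I'll enlarge both views next.

Run:
```python
from h import *
a=cv2.imread('pics/t0.png')[145:240,220:350];cv2.imwrite('pics/t0c.png',cv2.resize(a,None,fx=6,fy=6,interpolation=cv2.INTER_CUBIC))
a=cv2.imread('pics/s0.png')[150:275,220:345];cv2.imwrite('pics/s0c.png',cv2.resize(a,None,fx=4.8,fy=4.8,interpolation=cv2.INTER_CUBIC))
```

```text
(no output)
```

View pics/t0c.png

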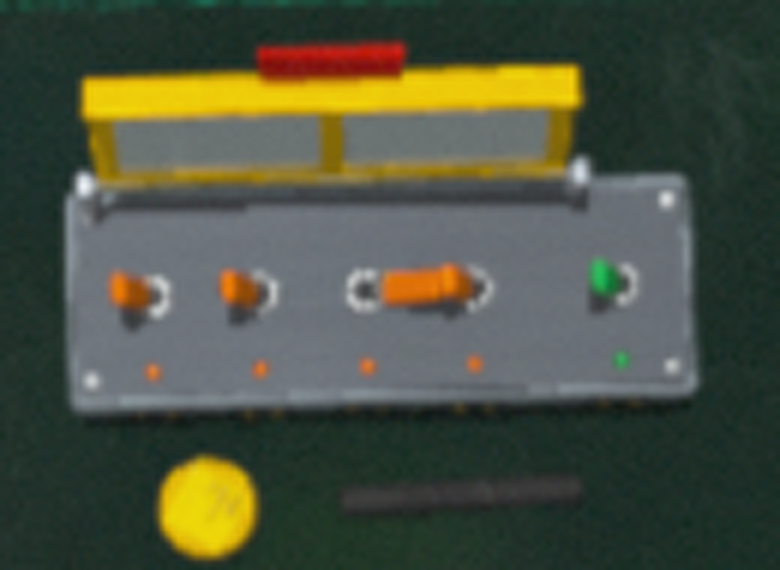

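View pics/s0c.png

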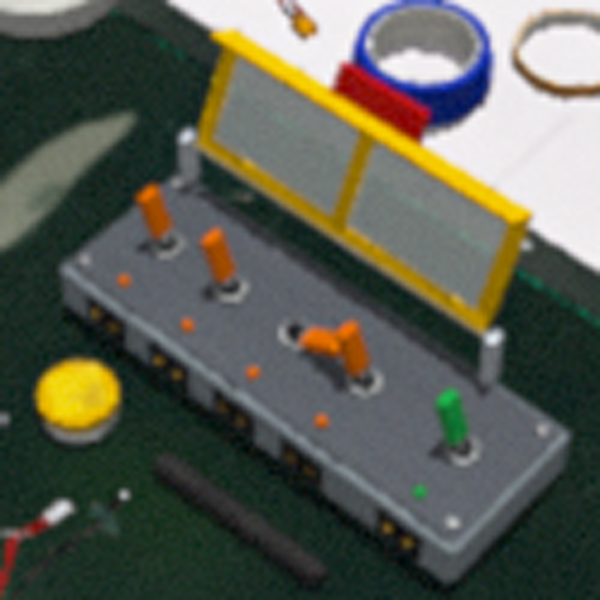

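Channels 1, 2 and 4 and the fan are on, and channel 3 is already off. In the top crop the pivots are at (155,297), (263,293), (365,290), (477,288) and the fan at (625,284). The tab is around (332,60).

```bash
cat > fit.py <<'E'
from h import *
from scipy.optimize import least_squares
T=lambda p:(np.array(p)+.5)/6-.5+[220,145]
S=lambda p:(np.array(p)+.5)/4.8-.5+[220,150]
ys=[.12,.064,.008,-.048,-.125]
B=np.array([[0,y,.045] for y in ys]+[[x,y,.045] for x,y in((-.058,.165),(-.058,-.165),(.058,-.165))])
t=T([(155,297),(263,293),(365,290),(477,288),(625,284),(72,405),(695,392),(688,178)])
s=S([(165,245),(230,290),(294,333),(364,382),(461,450),(63,268),(452,550),(568,436)])
def W(p,B):
    c,q=np.cos(p[2]),np.sin(p[2]);return B@np.array([[c,-q,0],[q,c,0],[0,0,1]]).T+[p[0],p[1],0]
r=least_squares(lambda p:np.r_[(proj('t0',W(p,B))-t).ravel(),(proj('s0',W(p,B))-s).ravel()],[.5,0,0],loss='soft_l1')
P=r.x
if __name__=='__main__':
    print(P,np.degrees(P[2]));print(r.fun.reshape(-1,2).round(1).tolist())
    for th in(1.7,1.8,1.9,2.0):
        G=W(P,np.array([[.055-.108*np.cos(th),.024,.081+.108*np.sin(th)]]))
        print(th,((proj('t0',G)-[220,145])*6).round(),((proj('s0',G)-[220,150])*4.8).round(),G.round(3))
    np.save('P.npy',P)
    for n,c,z in(('tin',(208,507),.021),('penL',(345,498),.01),('penR',(578,488),.01)):print(n,ray('t0',*T(c),z))
E
python3 fit.py
```

```text
[ 0.51019581 -0.02763701 -0.00255877] -0.1466068574837953
[[-0.8, 0.1], [-1.0, 0.4], [-0.2, 0.6], [-1.1, 0.5], [-1.3, 0.7], [-1.1, 0.8], [0.3, 0.8], [0.2, -0.0], [1.5, 0.0], [0.9, -0.2], [1.1, 0.4], [0.6, 0.2], [0.7, 0.4], [-0.6, -1.6], [0.7, 0.4], [1.8, -1.4]]
1.7 [[329. 112.]] [[354. 102.]] [[ 0.579 -0.004  0.188]]
1.8 [[328.  91.]] [[366.  94.]] [[ 0.59  -0.004  0.186]]
1.9 [[328.  70.]] [[377.  89.]] [[ 0.6   -0.004  0.183]]
2.0 [[328.  51.]] [[388.  85.]] [[ 0.61  -0.004  0.179]]
tin [0.4010411  0.06523228 0.021     ]
penL [ 0.40453077 -0.00746637  0.01      ]
penR [ 0.40698812 -0.13214522  0.01      ]
```

Emit:
arm_command(commands=[1,-0.831,-0.44,0.1,0,0,-0.179,1,-0.831,-0.44,0.1,0,0,-0.179,1,-0.831,-0.44,0.1,0,0,-0.179,1,-0.831,-0.44,0.1,0,0,-0.179,1,-0.831,-0.44,0.1,0,0,-0.179,1,-0.831,-0.44,0.1,0,0,-0.179,1,-0.831,-0.44,0.1,0,0,-0.179,1,-0.831,-0.44,0.1,0,0,-0.179,1,-0.831,-0.44,0.1,0,0,-0.179,1,-0.831,-0.44,0.1,0,0,-0.179,1,-0.831,-0.44,0.1,0,0,-0.179,1,-0.831,-0.44,0.1,0,0,-0.179])

```text
time_s: 1.1
position: [0.5094, 0.1514, 0.1996]
tool_rot: [[-1.0, 0.003, -0.001], [0.003, 1.0, -0.001], [0.001, -0.001, -1.0]]
ft_force: [0.4, 0.4, 0.6]
grip_width: -0.0005
gripper_force: 0.0
```

Emit:
arm_command(commands=[1,0,0,0,0,0,0,1,0,0,0,0,0,0,1,0,0,0,0,0,0])

```text
time_s: 1.35
position: [0.5071, 0.1548, 0.2001]
tool_rot: [[-1.0, 0.001, -0.001], [0.001, 1.0, 0.0], [0.001, 0.0, -1.0]]
ft_force: [-0.7, 0.6, 0.1]
grip_width: -0.0002
gripper_force: 0.0
```

Run:
```python
from h import *
s=env.observe();print(s['time_s'],s['position'],np.round(s['tool_rot'],4).tolist(),s['grip_width'],s['q'])
snap('scene','s1')
p=np.array(s['position'])
for dz in(0,-.019,-.032):print((proj('s1',p+[0,0,dz])))
u,v=proj('s1',p)[0].astype(int)
a=cv2.imread('pics/s1.png')[v-60:v+60,u-70:u+90];print(u-70,v-60)
cv2.imwrite('pics/s1c.png',cv2.resize(a,None,fx=5,fy=5,interpolation=cv2.INTER_CUBIC))
```

```text
1.35 [0.50711297 0.15477483 0.2000781 ] [[-1.0, 0.0009, -0.001], [0.0009, 1.0, 0.0002], [0.001, 0.0002, -1.0]] -0.00018504190026906252 [ 4.16222442e+00  2.23129495e+01  8.23430112e+01  1.49020334e-02
  7.54003585e+01 -8.57889744e+01]
[[236.35122616 155.6903193 ]]
[[236.93168968 160.450789  ]]
[[237.32079008 163.64186062]]
166 95
```

View pics/s1c.png

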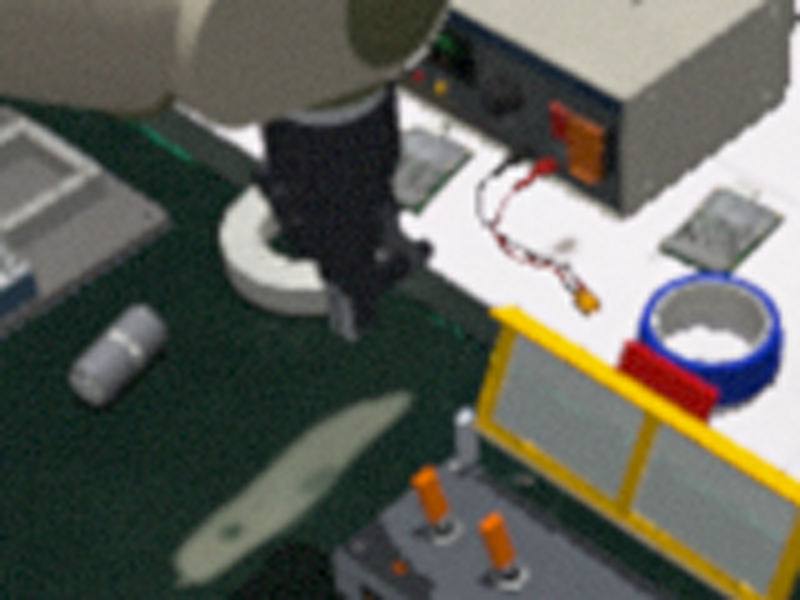

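The lowest finger corner is at (352,340) in the crop, which agrees with tips 19 mm ahead of the TCP. Next: descend to tip height 34 mm above the deck, then drag.

Emit:
arm_command(commands=[1,-0.004,0,0.1,0,0,0,1,-0.004,0,0.17,0,0,0,1,-0.004,0,0.204,0,0,0,1,-0.004,0,0.204,0,0,0,1,-0.004,0,0.204,0,0,0])

```text
time_s: 1.82
position: [0.5092, 0.1553, 0.0986]
tool_rot: [[-1.0, -0.001, -0.001], [-0.001, 1.0, 0.0], [0.001, 0.0, -1.0]]
ft_force: [0.0, -0.2, 0.4]
grip_width: -0.0002
gripper_force: 0.0
```

Emit:
arm_command(commands=[1,0,-0.02,0,0,0,0,1,0,-0.04,0,0,0,0,1,0,-0.06,0,0,0,0,1,0,-0.08,0,0,0,0,1,0,-0.1,0,0,0,0,1,0,-0.12,0,0,0,0,1,0,-0.14,0,0,0,0,1,0,-0.16,0,0,0,0,1,0,-0.18,0,0,0,0,1,0,-0.2,0,0,0,0,1,0,-0.22,0,0,0,0,1,0,-0.24,0,0,0,0])

```text
time_s: 2.82
position: [0.5099, 0.033, 0.1005]
tool_rot: [[-1.0, 0.001, 0.003], [0.001, 1.0, -0.001], [-0.003, -0.001, -1.0]]
ft_force: [0.6, -0.8, 2.1]
grip_width: -0.0001
gripper_force: 1.0
```

Emit:
arm_command(commands=[1,0,-0.02,0,0,0,0,1,0,-0.04,0,0,0,0,1,0,-0.06,0,0,0,0,1,0,-0.08,0,0,0,0,1,0,-0.1,0,0,0,0,1,0,-0.12,0,0,0,0,1,0,-0.14,0,0,0,0,1,0,-0.16,0,0,0,0,1,0,-0.18,0,0,0,0,1,0,-0.2,0,0,0,0,1,0,-0.22,0,0,0,0,1,0,-0.226,0,0,0,0])

```text
time_s: 3.82
position: [0.5095, -0.0802, 0.0983]
tool_rot: [[-1.0, 0.002, 0.0], [0.002, 1.0, -0.0], [-0.0, -0.0, -1.0]]
ft_force: [-0.2, 0.1, -0.1]
grip_width: -0.0001
gripper_force: 0.0
```

Run:
```python
from h import *
s=env.observe();print(s['time_s'],s['position'],s['ft_force'])
snap('scene','s2')
a=cv2.imread('pics/s2.png')[140:275,200:370];cv2.imwrite('pics/s2c.png',cv2.resize(a,None,fx=4.4,fy=4.4,interpolation=cv2.INTER_CUBIC))
# shelf front lower edge: line x=X,z=Z fitted from both views (800x600 pixel reads)
from scipy.optimize import least_squares
k=.7
T=[(40,125),(600,115)];S=[(270,15),(640,215)]
f=lambda p:np.r_[[proj('t0',[p[0],ray('t0',*(np.array(a)*k),p[1])[1],p[1]])[0,1]-a[1]*k for a in T],[ (proj('s0',[p[0],ray('s0',*(np.array(a)*k),p[1])[1],p[1]])[0]-np.array(a)*k)[1] for a in S]]
r=least_squares(f,[.8,.4]);print('shelf',r.x,r.fun)
```

```text
3.8167 [ 0.50950384 -0.0801748   0.09828208] [-0.16092265  0.14845035 -0.08069935]
shelf [0.75086196 0.35934397] [ 0.18798707 -0.19054077  5.36441089 -2.5801881 ]
```

View pics/s2c.png

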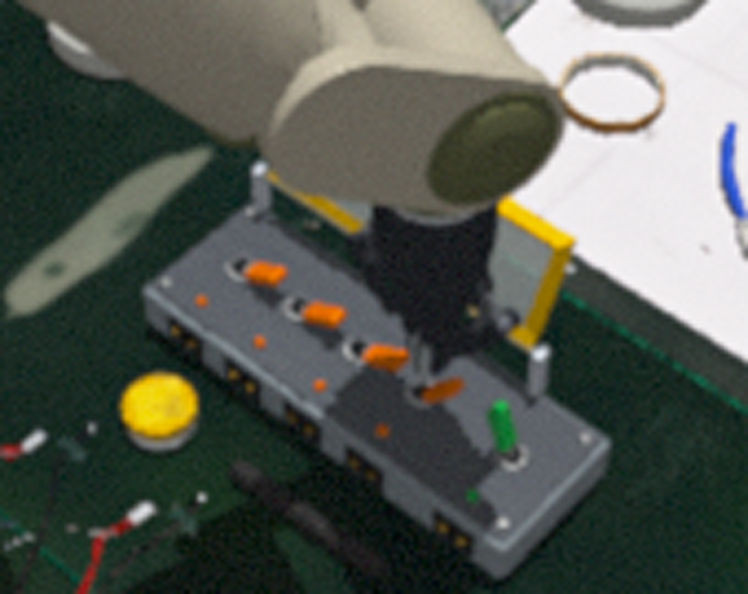

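All four orange toggles are off and the fan is still on. Next: lift, go behind the guard tab and descend.

Emit:
arm_command(commands=[1,0,0,-0.08,0,0,0,1,0,0,-0.16,0,0,0,1,0,0,-0.24,0,0,0,1,0,0,-0.27,0,0,0,1,0,0,-0.27,0,0,0,1,-0.06,0.05,-0.27,0,0,0,1,-0.12,0.1,-0.27,0,0,0,1,-0.18,0.152,-0.27,0,0,0,1,-0.22,0.152,-0.27,0,0,0,1,-0.257,0.152,-0.27,0,0,0,1,-0.257,0.152,-0.27,0,0,0,1,-0.257,0.152,-0.27,0,0,0])

```text
time_s: 4.87
position: [0.6378, -0.0023, 0.2313]
tool_rot: [[-1.0, 0.0, -0.003], [0.0, 1.0, 0.001], [0.003, 0.001, -1.0]]
ft_force: [0.3, 0.2, -0.2]
grip_width: 0.0002
gripper_force: 0.0
```

Emit:
arm_command(commands=[1,0,0,0.04,0,0,0,1,0,0,0.08,0,0,0,1,0,0,0.1,0,0,0,1,0,0,0.1,0,0,0,1,0,0,0.1,0,0,0])

```text
time_s: 5.28
position: [0.6376, -0.0028, 0.1835]
tool_rot: [[-1.0, 0.001, -0.001], [0.001, 1.0, 0.0], [0.001, 0.0, -1.0]]
ft_force: [-0.9, -0.8, 0.7]
grip_width: 0.0001
gripper_force: 0.0
```

Run:
```python
from h import *
s=env.observe();p=np.array(s['position']);print(s['time_s'],p,s['ft_force'])
snap('scene','s3')
a=cv2.imread('pics/s3.png')[110:245,230:400];cv2.imwrite('pics/s3c.png',cv2.resize(a,None,fx=4.4,fy=4.4,interpolation=cv2.INTER_CUBIC))
# fold: waypoints of the finger centre / TCP, then tool shifts from the present pose
h=np.array([.510+.055,.081])
for th in np.radians(range(100,-1,-10)):
    x=h[0]-.095*np.cos(th)+.003*np.sin(th)+.011; z=h[1]+.095*np.sin(th)+.003*np.cos(th)+.019
    print(round(np.degrees(th)),round(x,4),round(z,4),'shift',round(-(x-p[0])/.5,3),round(-(z-p[2])/.5,3))
```

```text
5.2833 [ 0.63756733 -0.0027748   0.18347567] [-0.88954959 -0.76468729  0.67185917]
100 0.5955 0.193 shift 0.084 -0.019
90 0.579 0.195 shift 0.117 -0.023
80 0.5625 0.1941 shift 0.15 -0.021
70 0.5463 0.1903 shift 0.182 -0.014
60 0.5311 0.1838 shift 0.213 -0.001
50 0.5172 0.1747 shift 0.241 0.018
40 0.5052 0.1634 shift 0.265 0.04
30 0.4952 0.1501 shift 0.285 0.067
20 0.4878 0.1353 shift 0.3 0.096
10 0.483 0.1195 shift 0.309 0.128
0 0.481 0.103 shift 0.313 0.161
```

View pics/s3c.png

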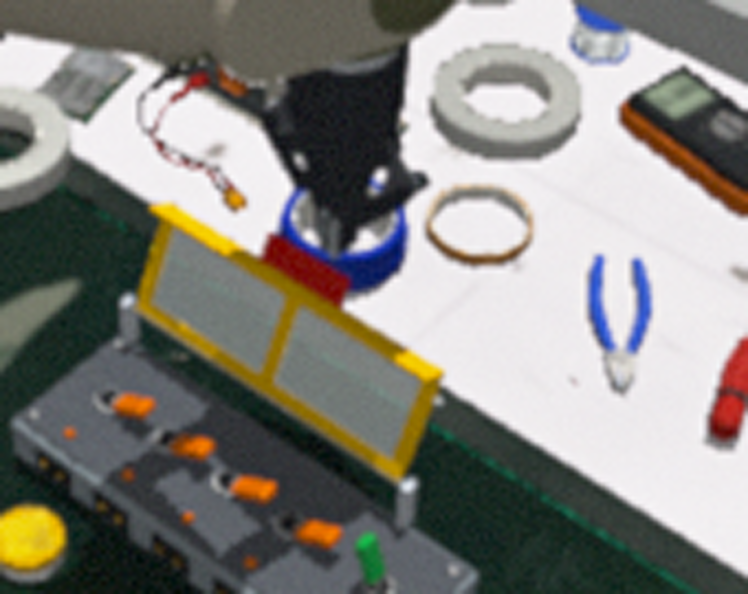

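The toggles are off, the fan is on, and the finger is behind the red tab. Now fold the guard along its arc.

Emit:
arm_command(commands=[1,0.025,0,0,0,0,0,1,0.05,0,-0.01,0,0,0,1,0.07,0,-0.016,0,0,0,1,0.085,0,-0.019,0,0,0,1,0.1,0,-0.021,0,0,0,1,0.117,0,-0.022,0,0,0,1,0.133,0,-0.022,0,0,0,1,0.15,0,-0.021,0,0,0,1,0.166,0,-0.018,0,0,0,1,0.182,0,-0.014,0,0,0,1,0.198,0,-0.008,0,0,0,1,0.213,0,-0.001,0,0,0])

```text
time_s: 6.33
position: [0.5307, -0.0026, 0.1838]
tool_rot: [[-1.0, 0.001, 0.0], [0.001, 1.0, -0.0], [-0.0, -0.0, -1.0]]
ft_force: [1.0, -0.2, 0.4]
grip_width: -0.0001
gripper_force: 0.5
```

Emit:
arm_command(commands=[1,0.014,0,0.009,0,0,0,1,0.028,0,0.019,0,0,0,1,0.04,0,0.03,0,0,0,1,0.052,0,0.041,0,0,0,1,0.062,0,0.054,0,0,0,1,0.072,0,0.068,0,0,0,1,0.08,0,0.082,0,0,0,1,0.087,0,0.097,0,0,0,1,0.092,0,0.113,0,0,0,1,0.096,0,0.129,0,0,0,1,0.099,0,0.146,0,0,0,1,0.1,0,0.162,0,0,0])

```text
time_s: 7.33
position: [0.4813, -0.0025, 0.1021]
tool_rot: [[-1.0, 0.001, -0.0], [0.001, 1.0, 0.0], [0.0, 0.0, -1.0]]
ft_force: [-5.8, 0.8, 52.7]
grip_width: 0.0
gripper_force: 28.9
```

Emit:
arm_command(commands=[1,0,0,0.004,0,0,0,1,0,0,0.008,0,0,0,1,0,0,0.01,0,0,0,1,0,0,0.01,0,0,0,1,0,0,0.01,0,0,0])

```text
time_s: 7.75
position: [0.4815, -0.0025, 0.1019]
tool_rot: [[-1.0, 0.0, 0.003], [0.0, 1.0, -0.002], [-0.003, -0.002, -1.0]]
ft_force: [-17.4, 2.7, 57.9]
grip_width: 0.0003
gripper_force: 29.0
```

The force rises firmly at the height predicted for shut. Back off and check.

Emit:
arm_command(commands=[1,0,0,-0.02,0,0,0,1,0,0,-0.08,0,0,0,1,0,0,-0.16,0,0,0,1,0,0,-0.24,0,0,0,1,0.08,0,-0.3,0,0,0,1,0.16,0,-0.36,0,0,0,1,0.2,0,-0.36,0,0,0,1,0.2,0,-0.36,0,0,0,1,0.2,0,-0.36,0,0,0])

```text
time_s: 8.5
position: [0.381, -0.0024, 0.2783]
tool_rot: [[-1.0, 0.001, 0.002], [0.001, 1.0, -0.001], [-0.002, -0.001, -1.0]]
ft_force: [0.6, -0.0, -0.7]
grip_width: -0.0002
gripper_force: 0.0
```

Run:
```python
from h import *
s=env.observe();print(s['time_s'],s['position'],s['ft_force'])
snap('scene','s4');snap('top','t4')
a=cv2.imread('pics/s4.png')[130:275,200:370];a=cv2.resize(a,(680,580),interpolation=cv2.INTER_CUBIC);cv2.imwrite('pics/s4c.png',a)
G=[.055-.108+.510,.024-.028,.081];print((proj('s4',G)-[200,130])*4)
```

```text
8.5 [ 0.38102419 -0.00240927  0.27825698] [ 0.56090706 -0.00852731 -0.65697117]
[[262.74502954 358.86139616]]
```

View pics/s4c.png

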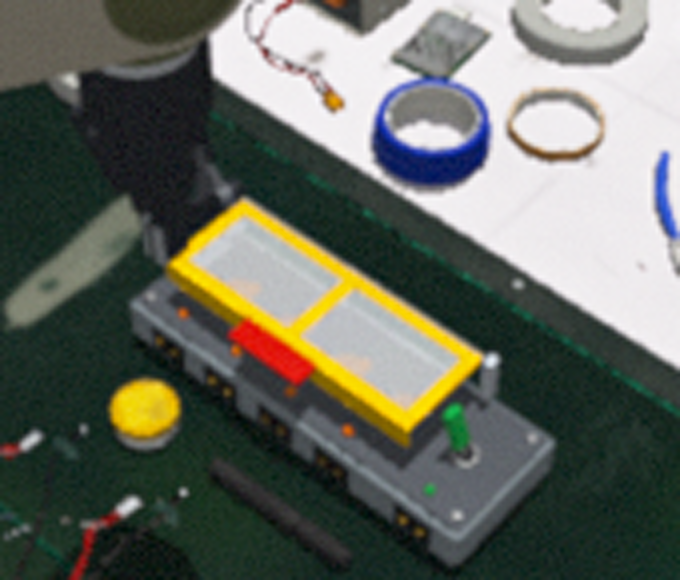

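The guard lies level. Its tab edge is at about (265,361) in the crop, against (263,359) predicted for shut. The fan is still on, and the tin and pen are in place.

```bash
python3 -c "
from rig import env
print(env.close_job())"
```

```text
the job is handed in; nothing more can be done
None
```

The job is handed in: all four orange toggles were swept off in one drag from the left end, the fan was left on and the guard folded down shut, confirmed by a final picture (the hand-in call returned no verdict).

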